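# Load two kitting pegs for the next assembly cycle

### The arm

A 7-joint arm with a two-finger parallel gripper is mounted at the origin on the work surface. World frame = base frame: x ahead of the robot, y to its left, z up, the work surface at z = 0. Lengths are in m, angles in rad, forces in N, time in s.
With the tool pointing down it reaches from about 0.375 to 0.925 m from the base axis. Payload 3.1 kg.
Tool frame: the origin (TCP) lies midway between the tips of the shut fingers; the grasp point (between the pads) lies 19 mm behind it; z points along the fingers, y is the line along which they close (so a half turn about z gives the same grasp; the last joint's range is limited). The gripper opens to 85 mm and grips with 20 to 120 N. Pads are 22 mm wide; open, the fingers measure 114 mm over their backs; the gripper's body (76 mm by 85 mm) begins 54 mm behind the grasp point. The pads swing forward as they close: fully open they stand 13 mm farther back than shut.
Start: joints at [-1.288, 0.383, 0.044, 1.598, -0.018, 1.161, -0.05], TCP at [0.242, 0.603, 0.201] pointing down, gripper open.
Joint ranges: [-2.61, 2.61], [-0.41, 2.15], [-1.48, 1.57], [0, 2.5], [-1.57, 4.71], [0.05, 1.97], [-2.85, 2.85]. Speed limits (rad/s): [2.79, 2.79, 3.14, 3.14, 3.14, 3.14, 3.14].

### API

Orientations are given as a unit quaternion [w, x, y, z].
In Python, from station import robot gives the robot as it stands.
- The arm moves only by the tool carry_out, never from a script. Its argument "commands" is a list of rows, each a list of 3 entries, a list of its own where there are three numbers: the finger opening in cm, from 0 to 8.54, then the shift along the tool's x, y, z in cm, then the turn, a rotation vector about the tool's x, y, z in rad. A call has 1 to 8 rows; each row is the pose to reach, as a shift and turn from the pose commanded when the call began, along the tool's axes at that moment; what a row does not reach only later rows make up. A row lasts 1/10 s, in which the tool goes at most 50 mm and 8.59 degrees, less where a joint would pass 70% of its speed; a pose out of reach is approached as far as the arm can. A call with a gripper value outside its range is refused whole. The fingers move at their own pace and stop on an object; "grip_force" is the grip in N (left out, the last holds). Time passes only in rows, so rows that repeat a pose let the fingers close. It gives the time, the measured TCP pose, the force, the opening and the grip force at its end, in the units of the state.
- robot.get_obs(): the state, without advancing time (a new reading comes with each control period).
- robot.read_camera(name): name is "scene" or "top"; returns a dict with "pixels" (420x560x3 uint8, red, green, blue), "intrinsics" (3x3 intrinsics, pixels), "k1" (the pictures are not rectified: a ray, as slopes to the right and down, at radius r is drawn at 1 + k1 r^2 times it, then the intrinsics apply), "extrinsics" (4x4, takes a point from camera to world coordinates). Camera axes: x right, y down, z forward; pixel columns grow to the right and rows downward; lengths in m; the calibration is good to about 2 mm. A picture is of the moment at which its call begins. There is no depth.
- robot.finish_job(): hands the job in; it is judged then, once.
The state is a dict: "time_s": time; "joints": joint angles; "joint_vel": joint speeds; "tau": joint torques, N m; "tool_pos": TCP position; "eef_rot": TCP orientation; "ft_force": force on the tool from outside, world axes, zero at the start; "torque": the same for the moment, N m; "gripper_width": finger opening in m; "finger_force": force on a finger pad.
Only numpy, scipy, OpenCV 4.12 (cv2) and the standard library are available. Lean on these libraries where they do the work, as an engineer would, in place of code of your own. Each camera call takes 0.05 s, during which the arm holds its last target. There are 200 camera calls.

### The job

Load the two kitting pegs for the machine's next cycle with the rings lying about the bench. Thread onto the red stand's peg, from the bottom up, the steel flange (hub up), the orange pulley and the brass sleeve; onto the blue stand's peg the white roller and then the black collar on top of it, each sitting flat on the one below. Leave the violet reject ring lying where it is and the amber jar standing.

Things in the scene. Friction and masses are not known exactly. Their poses are not given: they have to be found in the camera images.
- red_stand: kitting peg stand with a red round base, bolted to the table: base 90 mm in diameter and 15 mm high, with one upright steel peg 12 mm in diameter at its centre that rises 58 mm above the base (its last 8 mm taper; peg top 73 mm above the table). Origin at the centre of the base's underside, on the table; z up along the peg.
- blue_stand: kitting peg stand with a blue round base, bolted to the table: base 90 mm in diameter and 15 mm high, with one upright steel peg 12 mm in diameter at its centre that rises 58 mm above the base (its last 8 mm taper; peg top 73 mm above the table). Origin at the centre of the base's underside, on the table; z up along the peg.
- flange: bright steel flange, the widest part: a disc 68 mm in diameter and 8 mm thick with six small black dots, and on it a concentric hub 42 mm in diameter, the place to grip it, that rises 14 mm above the disc (22 mm high in all), with a 26 mm through hole. It lies at the start with its disc flat on the table, hub up, and goes onto the peg the same way up. Origin at the centre of its underside, z up.
- pulley: orange plastic toothed pulley (teeth 1 mm proud, only for looks), with four dark dots on its top: a plain flat ring, outer diameter 60 mm, 18 mm high, with a 26 mm through hole. It lies flat on the table at the start. Origin at the centre of its underside, z up.
- sleeve: brass sleeve: a plain flat ring, outer diameter 44 mm, 18 mm high, with a 26 mm through hole. It lies flat on the table at the start. Origin at the centre of its underside, z up.
- roller: white plastic roller: a plain flat ring, outer diameter 56 mm, 20 mm high, with a 26 mm through hole. It lies flat on the table at the start. Origin at the centre of its underside, z up.
- collar: black plastic collar: a plain flat ring, outer diameter 46 mm, 16 mm high, with a 26 mm through hole. It lies flat on the table at the start. Origin at the centre of its underside, z up.
- reject: violet reject ring, not to be used: a plain flat ring, outer diameter 52 mm, 16 mm high, with a 26 mm through hole. It lies flat on the table at the start. Origin at the centre of its underside, z up.
- jar: small amber jar with a black cap, 44 mm in diameter and 58 mm high, standing among the rings. Origin at the centre of its underside, z up.
Not all that is in view belongs to the job. What is shaped like the roller but green or pink is not meant. Of the things shaped like the collar, the black one is meant.

How it is judged:
By the outcome, as a careful person would: the job done as asked, in the order asked, and still so for the second after the job is handed in, with the robot touching nothing.
It also fails if it takes over 120 s, if anything falls off the work surface, if the arm or the gripper's body presses on something with over 40 N, if the wrist force passes 120 N, or if a joint passes its speed limit or range.

## Working session

There is one attempt and no reset: what is moved stays moved. The work goes in short steps, Python scripts to look and compute and a tool call to move; the robot and the scene stay as the last step left them, time stands still between calls to the robot, and variables do not carry over. Pictures are saved under pics/ and viewed, at most 16 in all, crops included, and the job is handed in when it is done.

Besides the shell and the picture viewer there is one more tool, called as name(argument=value, ...), one argument or row to a line, values as JSON. carry_out: Moves the arm, as the interface text tells. Its arguments: {"type":"object","properties":{"commands":{"type":"array","items":{"type":"array"}},"grip_force":{"type":"number"}},"required":["commands"]}

```bash
mkdir -p pics; ls
python3 - <<'E'
from station import robot
import cv2,numpy as np
o=robot.get_obs();print({k:np.round(v,3) for k,v in o.items()})
for n in("scene","top"):
    c=robot.read_camera(n);cv2.imwrite(f"pics/{n}0.png",c["pixels"][:,:,::-1])
    print(n,np.round(c["intrinsics"],1).tolist(),c["k1"],np.round(c["extrinsics"],3).tolist())
E
```

```text
pics
{'time_s': np.float64(0.0), 'joints': array([-1.288,  0.384,  0.044,  1.6  , -0.018,  1.161, -0.05 ]), 'joint_vel': array([-0.001,  0.001,  0.001, -0.   , -0.   , -0.   , -0.001]), 'tau': array([-0.0000e+00, -4.3347e+01,  1.0250e+00, -2.4952e+01,  1.1000e-02,
        1.1000e-02, -0.0000e+00]), 'tool_pos': array([0.241, 0.602, 0.199]), 'eef_rot': array([-0.   ,  0.189,  0.982, -0.001]), 'ft_force': array([ 0.114, -0.471, -0.686]), 'torque': array([0.011, 0.029, 0.033]), 'finger_force': np.float64(0.0), 'gripper_width': np.float64(0.086)}
scene [[474.7, 0.0, 282.5], [0.0, 474.7, 205.6], [0.0, 0.0, 1.0]] -0.031603612624522916 [[0.057, 0.711, -0.701, 1.378], [0.998, -0.047, 0.034, -0.037], [-0.009, -0.701, -0.713, 0.849], [0.0, 0.0, 0.0, 1.0]]
top [[430.2, 0.0, 283.8], [0.0, 430.2, 209.7], [0.0, 0.0, 1.0]] 0.0446144391978942 [[0.018, -0.993, 0.12, 0.417], [-1.0, -0.016, 0.015, 0.002], [-0.013, -0.12, -0.993, 1.305], [0.0, 0.0, 0.0, 1.0]]
```

View pics/scene0.png

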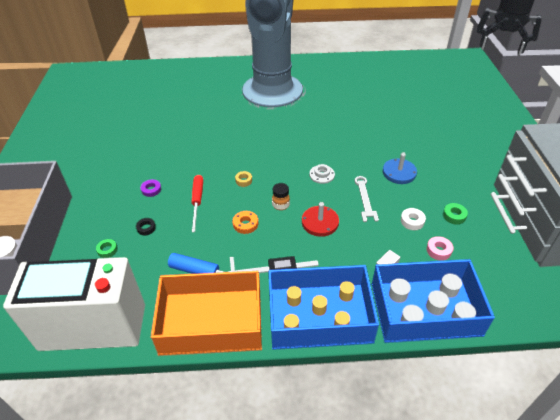

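View pics/top0.png

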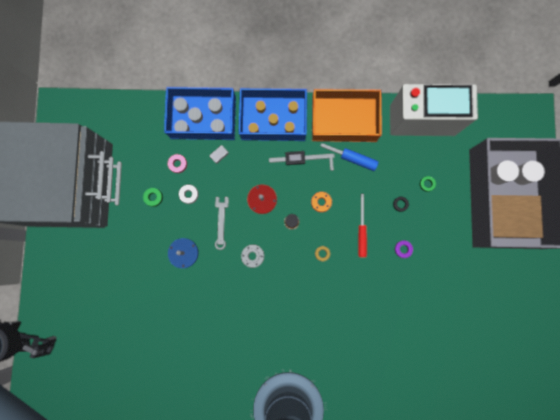

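The scene view shows flange (322,173), sleeve (243,178), orange pulley (245,221), jar (280,196), red stand (320,220), blue stand (400,170) and violet reject (150,187). Roller-shaped candidates are white (413,219), green (456,213) and pink (440,247); the white one is meant. Collar-shaped candidates are black (146,226) and green (107,247); the black one is meant. I'll confirm with a crop and measure from both views.

```bash
cat > h.py <<'E'
from station import robot
import cv2,numpy as np
from scipy.optimize import least_squares
def proj(c,P):
    E=np.linalg.inv(c["extrinsics"]);p=np.asarray(P,float).reshape(-1,3)@E[:3,:3].T+E[:3,3]
    s=p[:,:2]/p[:,2:];s=s*(1+c["k1"]*(s**2).sum(1,keepdims=True))
    K=c["intrinsics"];return s*[K[0,0],K[1,1]]+K[:2,2]
t=np.linspace(0,2*np.pi,60,endpoint=False);C=np.c_[np.cos(t),np.sin(t)]
def circ(x,y,z,r):return np.c_[x+r*C[:,0],y+r*C[:,1],0*t+z]
def hullc(p):
    h=cv2.convexHull(p.astype(np.float32));m=cv2.moments(h);return np.array([m["m10"],m["m01"]])/m["m00"],m["m00"]
def mask(im):
    f=im.astype(float)+1;g=f[:,:,1]/f.sum(2)
    return (g<0.42)
def blob(m,seed):
    n,l,s,cc=cv2.connectedComponentsWithStats(m.astype(np.uint8),connectivity=4)
    d=np.hypot(*(cc[1:]-seed).T)+1e3*(s[1:,4]<15);i=1+d.argmin()
    ys,xs=np.where(l==i)
    q=np.concatenate([np.c_[xs+a,ys+b] for a in(-.5,.5) for b in(-.5,.5)])
    return hullc(q)
def model(p,r,rim=None):
    x,y,h=p;a=[circ(x,y,0,r)]
    if rim: a+=[circ(x,y,h-.014,r),circ(x,y,h,rim)]
    else:a+=[circ(x,y,h,r)]
    return np.vstack(a)
def fit(cs,ms,seeds,r,rim=None):
    ob=[blob(m,s) for m,s in zip(ms,seeds)]
    f=lambda p:np.concatenate([hullc(proj(c,model(p,r,rim)))[0]-o[0] for c,o in zip(cs,ob)])
    s=least_squares(f,[.5,0,.02]); 
    ar=[np.sqrt(o[1]/hullc(proj(c,model(s.x,r,rim)))[1]) for c,o in zip(cs,ob)]
    return s.x,s.fun,ar
def tri(cs,uv):
    return least_squares(lambda p:np.concatenate([proj(c,p)[0]-u for c,u in zip(cs,uv)]),[.5,0,.05])
E
python3 - <<'E'
from h import *
cs=[robot.read_camera(n) for n in("scene","top")]
ms=[mask(c["pixels"]) for c in cs]
L=dict(flange=((322,173),(252,256),.034,.021),pulley=((245,221),(322,202),.031),sleeve=((243,178),(323,254),.022),
roller=((413,219),(188,194),.028),collar=((146,226),(401,204),.023),reject=((150,187),(404,249),.026),jar=((280,196),(291,221),.022),
red=((320,220),(262,199),.045),blue=((400,170),(183,253),.045))
for k,v in L.items():
    x,f,a=fit(cs,ms,v[:2],*v[2:]);print(k,np.round(x*1000,1),"res",np.round(f,2),"size",np.round(a,2))
s,tp=[c["pixels"][:,:,::-1] for c in cs]
z=lambda im,x,y,w,h,k:cv2.resize(im[y:y+h,x:x+w],None,fx=k,fy=k,interpolation=cv2.INTER_CUBIC)
a=z(s,90,160,195,100,4);b=z(s,285,145,195,100,4)
cv2.imwrite("pics/crop.png",cv2.resize(np.vstack([a,b]),(585,600)))
a=z(tp,150,145,145,130,5.5)[:, :797]
cv2.imwrite("pics/crop2.png",cv2.resize(a,(600,538)))
cv2.imwrite("pics/crop.png",np.vstack([z(s,90,160,195,100,3),z(s,290,145,195,100,3)]))
E
```

```text
flange [433.1 114.7  21. ] res [ 0.18 -0.02  0.18  0.03] size [1.05 1.11]
pulley [600.1 -90.   19.6] res [-0.02 -0.01 -0.02 -0.01] size [1.02 1.1 ]
sleeve [444.3 -94.5  17.7] res [-0.04 -0.01 -0.04 -0.02] size [1.03 1.15]
roller [616.7 314.4  20.2] res [0.25 0.07 0.16 0.22] size [1.05 1.12]
collar [ 597.4 -329.6   15.5] res [-0.06 -0.   -0.06  0.01] size [0.94 0.98]
reject [ 462.1 -336.1   16.4] res [-0.12 -0.03 -0.11 -0.01] size [1.04 1.11]
jar [535.7  -1.2  49.1] res [-0.02  0.   -0.03  0.  ] size [1.02 1.07]
red [605.2  90.1  19.2] res [0.05 0.   0.06 0.02] size [1.03 1.07]
blue [438.2 322.6  25.2] res [-0.04  0.02 -0.04 -0.  ] size [1.   1.02]
```

View pics/crop.png

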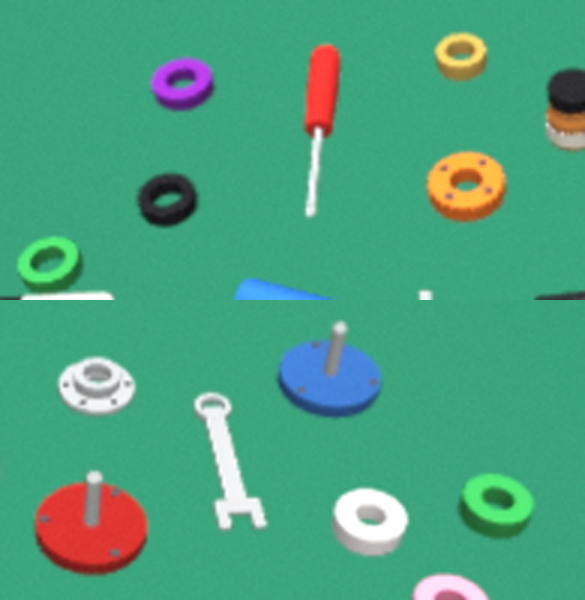

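View pics/crop2.png

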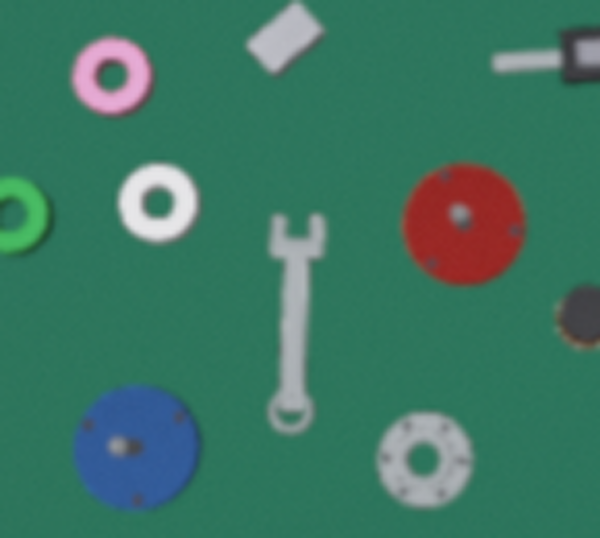

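The crops confirm the picks: white ring in crop 1 at (370,520), black ring at (167,199), flange hub-up at (97,380). Fitted heights (21, 19.6, 17.7, 20.2, 15.5 mm) match the text. Next I square the tool to the world axes and head for the flange.

carry_out(
  commands=[
    [8.5, [-35.8, -38.2, 5], [0, 0, -0.381]],
    [8.5, [-35.8, -38.2, 5], [0, 0, -0.381]],
    [8.5, [-35.8, -38.2, 5], [0, 0, -0.381]],
    [8.5, [-35.8, -38.2, 5], [0, 0, -0.381]],
    [8.5, [-35.8, -38.2, 5], [0, 0, -0.381]],
    [8.5, [-35.8, -38.2, 5], [0, 0, -0.381]],
    [8.5, [-35.8, -38.2, 5], [0, 0, -0.381]],
    [8.5, [-35.8, -38.2, 5], [0, 0, -0.381]],
  ],
  grip_force=40,
)

```text
time_s: 1.0
tool_pos: [0.3867, 0.2305, 0.1626]
eef_rot: [0.0, -0.0, 1.0, 0.0]
ft_force: [0.4, -0.2, -1.1]
gripper_width: 0.085
finger_force: 0.0
```

```bash
cat >> h.py <<'E'
def goto(x,y,z=None):
    o=robot.get_obs();w,a,b,c=o["eef_rot"]
    from scipy.spatial.transform import Rotation as R
    M=R.from_quat([a,b,c,w]).as_matrix();p=o["tool_pos"]
    d=np.array([x,y,p[2] if z is None else z])-p
    print("pos",np.round(p*1000,1),"shift cm",np.round(M.T@d*100,2),"axes x",np.round(M[:,0],3),"z",np.round(M[:,2],3),"w",o["gripper_width"],"F",np.round(o["ft_force"],1),o["finger_force"],"t",o["time_s"])
E
python3 - <<'E'
from h import *
cs=[robot.read_camera(n) for n in("scene","top")]
for u in [((321.2,204.),(260.6,196.2)),((403.2,153.8),(178,252.6))]:
    s=tri(cs,u);print(np.round(s.x*1000,1),np.round(s.fun,2))
for seed,col in (((320,220),0),((262,199),0),((400,170),2),((183,253),2)):
    i=0 if seed[0] in(320,400) else 1
    f=cs[i]["pixels"].astype(float)+1;r=f[:,:,col]/f.sum(2)
    o=blob(r>.48,seed)
    s=least_squares(lambda p:hullc(proj(cs[i],model([p[0],p[1],.015],.045)))[0]-o[0],[.5,0])
    print(seed,np.round(s.x*1000,1),np.sqrt(o[1]/hullc(proj(cs[i],model([*s.x,.015],.045)))[1]).round(2))
goto(.433,.115,.15)
E
```

```text
[605.5  90.3  62.9] [-0.07  0.   -0.09 -0.01]
[437.7 323.5  63.9] [-0.12  0.01 -0.13 -0.03]
(320, 220) [605.6  89.8] 0.98
(262, 199) [605.7  90.5] 0.98
(400, 170) [439.  322.3] 0.97
(183, 253) [458.  314.5] 0.63
pos [388.3 224.1 161.7] shift cm [ -4.61 -10.85   1.21] axes x [-1.     0.013  0.001] z [-0.001 -0.004 -1.   ] w 0.0848020485155211 F [-0.8  0.2  0.7] 0.0 t 1.1
```

carry_out(
  commands=[
    [8.5, [-4.6, -10.9, 3], [0, 0, 0]],
    [8.5, [-4.6, -10.9, 3], [0, 0, 0]],
    [8.5, [-4.6, -10.9, 3], [0, 0, 0]],
    [8.5, [-4.6, -10.9, 6], [0, 0, 0]],
    [8.5, [-4.6, -10.9, 6], [0, 0, 0]],
    [8.5, [-4.6, -10.9, 6], [0, 0, 0]],
  ],
)

```text
time_s: 1.7
tool_pos: [0.4316, 0.1239, 0.1024]
eef_rot: [-0.001, -0.001, 1.0, -0.0]
ft_force: [0.1, 0.4, -0.0]
gripper_width: 0.0849
finger_force: 0.0
```

```bash
python3 -c "
from h import *
goto(.433,.115,.010)"
```

```text
pos [431.6 123.9 102.4] shift cm [-0.16 -0.89  9.24] axes x [-1.    -0.001  0.002] z [-0.002 -0.001 -1.   ] w 0.08492992254894936 F [ 0.1  0.4 -0. ] 0.0 t 1.7
```

carry_out(
  commands=[
    [8.5, [-0.1, -0.9, 5], [0, 0, 0]],
    [8.5, [-0.1, -0.9, 9.2], [0, 0, 0]],
    [8.5, [-0.1, -0.9, 9.2], [0, 0, 0]],
    [3.5, [-0.1, -0.9, 9.2], [0, 0, 0]],
    [3.5, [-0.1, -0.9, 9.2], [0, 0, 0]],
    [3.5, [-0.1, -0.9, 9.2], [0, 0, 0]],
    [3.5, [-0.1, -0.9, 9.2], [0, 0, 0]],
    [3.5, [-0.1, -0.9, 9.2], [0, 0, 0]],
  ],
)

```text
time_s: 2.5
tool_pos: [0.4344, 0.1151, 0.0119]
eef_rot: [0.001, -0.0, 1.0, 0.001]
ft_force: [0.3, -0.0, -0.5]
gripper_width: 0.0352
finger_force: 0.0
```

```bash
python3 -c "
from h import *
goto(.6055,.090,.140)"
```

```text
pos [434.4 115.1  11.9] shift cm [-17.14  -2.5  -12.77] axes x [-1.    -0.    -0.002] z [ 0.002  0.001 -1.   ] w 0.03524141492181375 F [ 0.3 -0.  -0.5] 0.0 t 2.5
```

The fingers closed past 42 mm without contact, so I look.

Run:
```python
from h import *
c=robot.read_camera("scene");im=c["pixels"][:,:,::-1]
cv2.imwrite("pics/g1.png",cv2.resize(im[110:210,262:382],None,fx=5,fy=5,interpolation=cv2.INTER_CUBIC))
cs=[c,robot.read_camera("top")]
print(proj(c,[[.434,.115,.012],[.433,.115,.022]]),proj(cs[1],[[.433,.115,.02]]))
```

```text
[[322.07974551 171.37331029]
 [322.22681635 168.28056874]] [[251.73616359 255.63906203]]
```

View pics/g1.png

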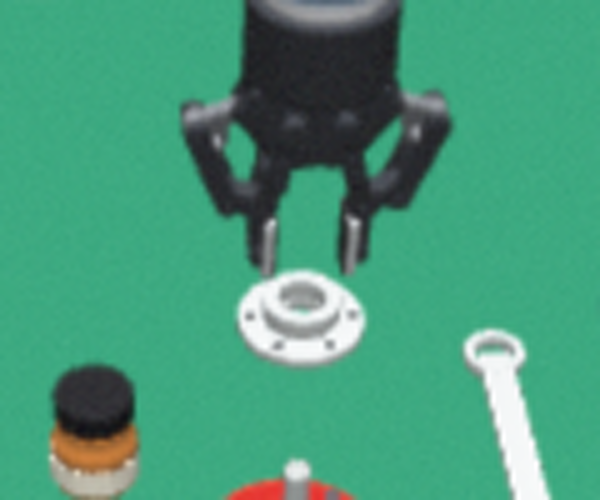

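Run:
```python
from h import *
c=robot.read_camera("top");im=c["pixels"][:,:,::-1]
cv2.imwrite("pics/g2.png",cv2.resize(im[200:300,192:312],None,fx=5,fy=5,interpolation=cv2.INTER_CUBIC))
print((proj(c,[[.433,.115,.02],[.433,.115,.085],[.433,.115,.2]])-[192,200])*5)
print(robot.get_obs()["tool_pos"],robot.get_obs()["joints"])
```

```text
[[298.68081796 278.19531017]
 [288.63055445 276.6102111 ]
 [267.95905886 273.35155645]]
[0.43359698 0.11465571 0.01104758] [-0.63664537  0.30326192  0.31515234  2.21725121 -0.15597546  0.64029013
  1.36133524]
```

View pics/g2.png

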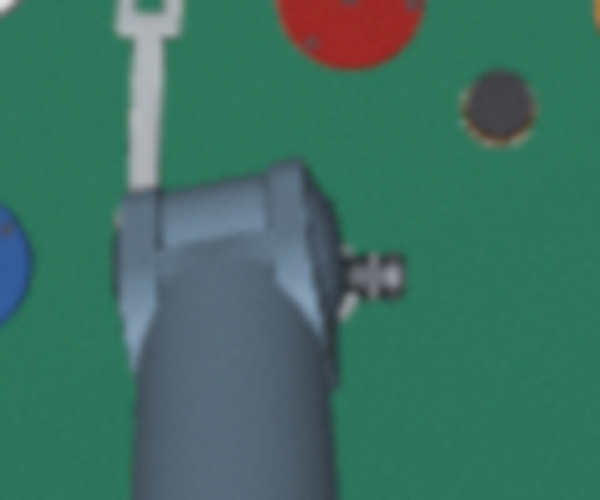

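The top view shows the gripper knuckle at crop (400,277), so x and y are right. In the scene crop the tips end at (262–348,272), above the hub top at row 293, so the fingers stand about 2 cm higher than expected. I widen, lower a little and look again.

carry_out(
  commands=[
    [6, [0, 0, 0], [0, 0, 0]],
    [6, [0, 0, 0], [0, 0, 0]],
    [6, [0, 0, 0], [0, 0, 0]],
    [6, [0, 0, 0.5], [0, 0, 0]],
    [6, [0, 0, 1.0], [0, 0, 0]],
    [6, [0, 0, 1.0], [0, 0, 0]],
  ],
)

```text
time_s: 3.25
tool_pos: [0.4325, 0.1142, -0.0003]
eef_rot: [-0.001, -0.0, 1.0, -0.0]
ft_force: [0.5, 0.0, -0.5]
gripper_width: 0.0598
finger_force: 0.0
```

Run:
```python
from h import *
c=robot.read_camera("scene");im=c["pixels"][:,:,::-1]
cv2.imwrite("pics/g3.png",cv2.resize(im[110:210,262:382],None,fx=5,fy=5,interpolation=cv2.INTER_CUBIC))
print((proj(c,[[.434+.011,.115+s*.03,z] for s in(-1,1) for z in (0,.01,.02,.03)])-[262,110])*5)
goto(.433,.115)
```

```text
[[245.52767564 339.96824752]
 [246.1729108  325.92559347]
 [246.82515718 311.72363735]
 [247.48452483 297.35975159]
 [357.65072608 334.98675168]
 [358.92691594 320.94258978]
 [360.21699844 306.7394814 ]
 [361.5211921  292.3748122 ]]
pos [432.7 114.3  -0. ] shift cm [-0.03  0.07 -0.  ] axes x [-1.    -0.     0.002] z [-0.002 -0.001 -1.   ] w 0.06002602023412802 F [-0.8  0.6  0. ] 0.0 t 3.3
```

View pics/g3.png

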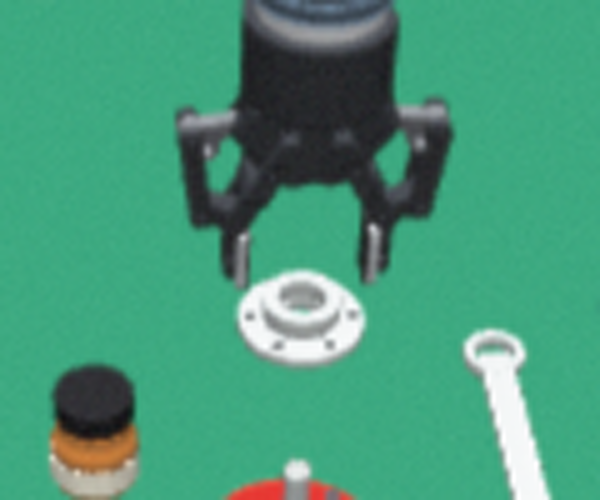

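Tips now at crop rows ~283–285 where z≈0.03 projects, although the TCP reads 0. So the open finger tips really stand ~3 cm above the reported TCP, and I go on down in small steps watching the force.

carry_out(
  commands=[
    [6, [0, 0, 0.4], [0, 0, 0]],
    [6, [0, 0, 0.8], [0, 0, 0]],
    [6, [0, 0, 1.2], [0, 0, 0]],
    [6, [0, 0, 1.2], [0, 0, 0]],
  ],
)

```text
time_s: 3.7
tool_pos: [0.4328, 0.1143, -0.012]
eef_rot: [-0.001, -0.0, 1.0, -0.0]
ft_force: [0.2, 0.2, 0.4]
gripper_width: 0.0601
finger_force: 0.0
```

Run:
```python
from h import *
c=robot.read_camera("scene");im=c["pixels"][:,:,::-1]
cv2.imwrite("pics/g4.png",cv2.resize(im[110:210,262:382],None,fx=5,fy=5,interpolation=cv2.INTER_CUBIC))
goto(.433,.115)
print(robot.get_obs()["joints"])
```

```text
pos [433.  114.4 -11.7] shift cm [ 0.    0.06 -0.  ] axes x [-1.    -0.     0.001] z [-0.001 -0.    -1.   ] w 0.06002353948426494 F [-0.  -0.3 -0.1] 0.0 t 3.75
[-0.62062492  0.35219551  0.29867791  2.22275098 -0.18336732  0.58976074
  1.38470424]
```

View pics/g4.png

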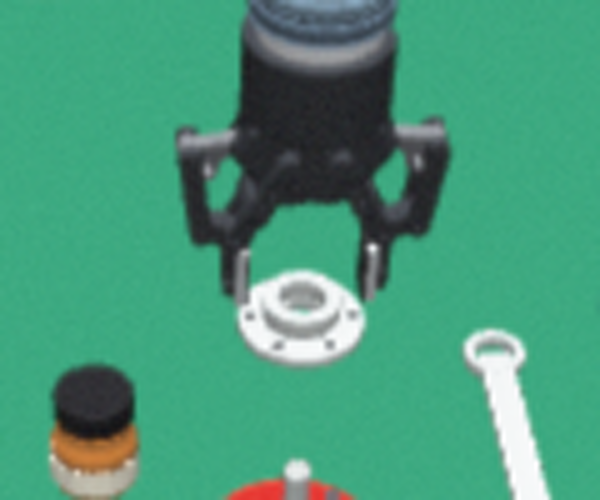

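Tips now at rows 298–302, beside the hub top but still ~2 cm up. I go another 1 cm down and close.

carry_out(
  commands=[
    [6, [0, -0.05, 0.4], [0, 0, 0]],
    [6, [0, -0.05, 0.8], [0, 0, 0]],
    [6, [0, -0.05, 1.0], [0, 0, 0]],
    [3.5, [0, -0.05, 1.0], [0, 0, 0]],
    [3.5, [0, -0.05, 1.0], [0, 0, 0]],
    [3.5, [0, -0.05, 1.0], [0, 0, 0]],
    [3.5, [0, -0.05, 1.0], [0, 0, 0]],
  ],
)

```text
time_s: 4.45
tool_pos: [0.4332, 0.114, -0.0212]
eef_rot: [-0.0, -0.0, 1.0, 0.0]
ft_force: [-0.6, -0.3, 3.6]
gripper_width: 0.04
finger_force: 40.2
```

Run:
```python
from h import *
c=robot.read_camera("scene");im=c["pixels"][:,:,::-1]
cv2.imwrite("pics/g5.png",cv2.resize(im[110:210,262:382],None,fx=5,fy=5,interpolation=cv2.INTER_CUBIC))
goto(.6055,.090,.10)
```

```text
pos [433.2 114.1 -21.2] shift cm [-17.23  -2.41 -12.13] axes x [-1. -0.  0.] z [-0.  0. -1.] w 0.04011095649072451 F [-1.3  0.4  3.1] 40.20674468949437 t 4.5
```

Gripped (40 mm, 40 N). Lift and carry.

carry_out(
  commands=[
    [3.5, [0, 0, -3], [0, 0, 0]],
    [3.5, [0, 0, -7], [0, 0, 0]],
    [3.5, [0, 0, -11], [0, 0, 0]],
    [3.5, [-5, -0.7, -11], [0, 0, 0]],
    [3.5, [-9, -1.3, -11], [0, 0, 0]],
    [3.5, [-13, -1.9, -11], [0, 0, 0]],
    [3.5, [-17.2, -2.4, -11], [0, 0, 0]],
    [3.5, [-17.2, -2.4, -11], [0, 0, 0]],
  ],
  grip_force=60,
)

```text
time_s: 5.3
tool_pos: [0.6114, 0.088, 0.0882]
eef_rot: [0.003, 0.001, 1.0, -0.001]
ft_force: [-0.1, -0.2, -1.9]
gripper_width: 0.0392
finger_force: 61.0
```

Run:
```python
from h import *
cs=[robot.read_camera(n) for n in("scene","top")]
c=cs[0];im=c["pixels"][:,:,::-1]
cv2.imwrite("pics/g6.png",cv2.resize(im[130:250,262:382],None,fx=5,fy=5,interpolation=cv2.INTER_CUBIC))
print((proj(c,[[.6055,.09,.073],[.6055,.09,.11]])-[262,130])*5)
goto(.6055,.090,-.006)
```

```text
[[296.06189475 354.7688213 ]
 [300.10796993 296.72279286]]
pos [605.1  89.2  87.1] shift cm [-0.06  0.09  9.31] axes x [-1.     0.001  0.002] z [-0.002 -0.001 -1.   ] w 0.039313123528956204 F [-1.6  0.6 -2.2] 61.033273972570896 t 5.4
```

View pics/g6.png

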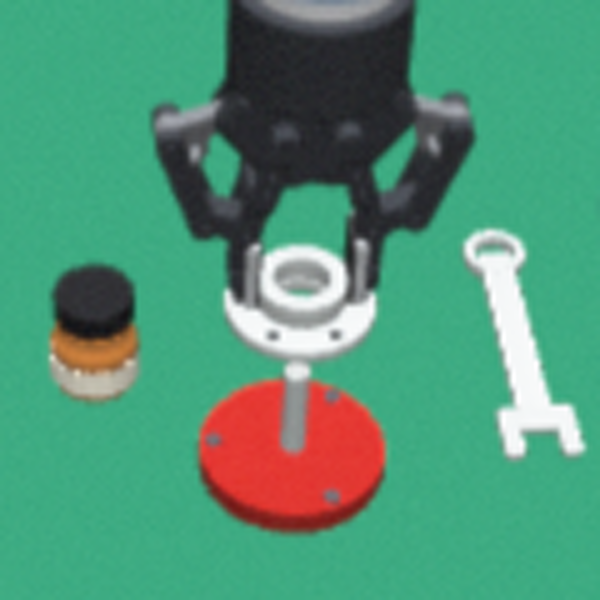

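Flange is held with its disc front edge at crop row 357, over the peg tip at (297,370). I lower it to just above the tip and fit its front edge against the peg.

carry_out(
  commands=[
    [3.5, [0, 0.1, 1.5], [0, 0, 0]],
    [3.5, [0, 0.1, 3], [0, 0, 0]],
    [3.5, [0, 0.1, 3], [0, 0, 0]],
  ],
)

```text
time_s: 5.7
tool_pos: [0.6005, 0.0913, 0.0546]
eef_rot: [-0.004, -0.001, 1.0, -0.001]
ft_force: [-1.2, -0.3, -2.8]
gripper_width: 0.0395
finger_force: 61.0
```

```bash
cat >> h.py <<'E'
def lowfit(c,m,cols,zb,r,x0,rows):
    """fit x,y of a ring whose bottom is at zb, from its lower silhouette in the scene view"""
    pts=[(u,max(v for v in range(*rows) if m[v,u])+.5) for u in range(*cols) if m[rows[0]:rows[1],u].any()]
    pts=np.array(pts,float)
    def f(p):
        q=proj(c,circ(p[0],p[1],zb,r));lo=q[q[:,1]>q[:,1].mean()];lo=lo[lo[:,0].argsort()]
        return pts[:,1]-np.interp(pts[:,0],lo[:,0],lo[:,1])
    s=least_squares(f,x0,loss="soft_l1");return s.x,np.abs(s.fun).mean(),pts
E
python3 - <<'E'
from h import *
c=robot.read_camera("scene");im=c["pixels"].astype(int)
print(im[170:222:2,322].tolist())
m=(im.min(2)>110)
for z in (.065,.078,.09):
    x,e,p=lowfit(c,m,(312,334),z,.034,[.605,.09],(185,216));print(z,np.round(x*1000,1),e.round(2))
print(p[:,1])
cv2.imwrite("pics/g7.png",cv2.resize(c["pixels"][130:250,262:382,::-1],None,fx=5,fy=5,interpolation=cv2.INTER_CUBIC))
goto(.6055,.090,-.006)
E
```

```text
[[35, 36, 40], [36, 40, 41], [40, 43, 47], [55, 149, 115], [60, 169, 129], [61, 172, 129], [62, 172, 131], [60, 171, 130], [129, 201, 172], [240, 243, 243], [147, 152, 152], [158, 162, 161], [142, 150, 146], [129, 199, 172], [243, 245, 246], [153, 157, 156], [158, 162, 160], [245, 247, 247], [246, 248, 249], [178, 182, 181], [143, 138, 139], [144, 137, 136], [147, 136, 134], [144, 134, 131], [149, 129, 127], [219, 79, 75]]
0.065 [591.8  93.1] 1.49
0.078 [604.2  90.9] 1.5
0.09 [615.7  89.1] 1.51
[206.5 206.5 207.5 207.5 208.5 208.5 208.5 215.5 215.5 215.5 215.5 209.5
 209.5 208.5 208.5 209.5 209.5 209.5 207.5 207.5 206.5 205.5]
pos [601.9  91.3  55.9] shift cm [-0.4  -0.12  6.19] axes x [-1.    -0.001  0.006] z [-0.006 -0.001 -1.   ] w 0.03917301631318431 F [ 0.1 -0.  -1.9] 61.04319132864475 t 5.75
```

View pics/g7.png

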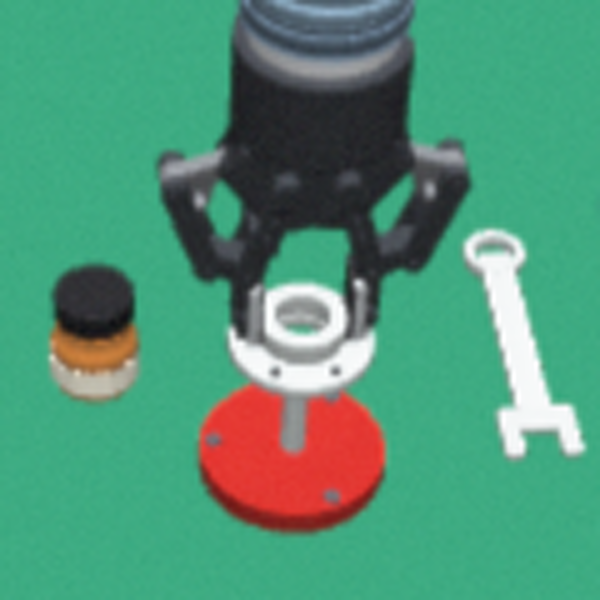

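The flange's front edge is at crop row 393 and the hole shows green, not peg. The fit gives x≈0.604 if its bottom stands at 78 mm. I check with the top view numerically.

Run:
```python
from h import *
c=robot.read_camera("top");im=c["pixels"].astype(int)
print(proj(c,[[.6055+.034,.09,.086],[.6055+.045,.09,.015],[.6055,.09,.08],[.6055,.09,.073]]).round(1))
for u in(250,255,259,263,267,271):print(u,[f"{v}:"+",".join(map(str,im[v,u])) for v in range(180,212,1)][::1])
```

```text
[[260.4 183.3]
 [262.  183.9]
 [260.2 195.3]
 [260.4 195.7]]
250 ['180:99,120,137', '181:99,120,137', '182:99,120,137', '183:100,120,138', '184:98,119,137', '185:97,118,137', '186:99,119,137', '187:100,120,138', '188:99,120,137', '189:98,120,137', '190:99,120,137', '191:97,118,136', '192:100,121,138', '193:97,119,135', '194:99,119,136', '195:99,120,136', '196:99,120,137', '197:97,119,135', '198:98,119,136', '199:99,119,136', '200:99,120,136', '201:97,118,136', '202:98,119,136', '203:97,118,136', '204:98,118,136', '205:97,118,135', '206:97,118,136', '207:97,117,135', '208:97,118,135', '209:98,118,135', '210:98,118,136', '211:98,117,136']
255 ['180:94,113,130', '181:93,113,130', '182:94,113,129', '183:94,114,131', '184:94,113,129', '185:93,112,128', '186:92,112,128', '187:92,111,127', '188:93,112,128', '189:93,113,128', '190:92,112,129', '191:93,112,128', '192:92,112,128', '193:92,111,128', '194:93,112,128', '195:94,113,129', '196:93,111,128', '197:92,111,127', '198:93,111,128', '199:91,110,127', '200:92,111,127', '201:90,109,126', '202:89,109,125', '203:91,111,126', '204:91,111,127', 
[... 1613 characters left out ...]
70', '203:163,167,171', '204:158,157,160', '205:146,124,127', '206:141,82,83', '207:145,49,48', '208:150,43,40', '209:151,43,39', '210:149,40,37', '211:141,43,40']
271 ['180:40,73,65', '181:41,84,72', '182:43,97,79', '183:42,105,84', '184:44,105,83', '185:41,92,74', '186:38,65,58', '187:49,56,57', '188:76,77,82', '189:88,89,94', '190:83,85,90', '191:64,64,68', '192:43,43,47', '193:39,40,44', '194:46,49,54', '195:48,46,50', '196:69,47,48', '197:101,64,64', '198:126,92,93', '199:144,111,113', '200:150,109,109', '201:148,89,89', '202:147,68,68', '203:150,52,50', '204:153,43,39', '205:152,40,38', '206:152,40,36', '207:153,41,36', '208:148,41,37', '209:134,50,43', '210:104,72,58', '211:70,96,75']
```

Fitting the visible disc edge in the top view (points (267,205.5) and (271,202)) puts the centre at about (261.4,195). Expected is (260.4,195.5), so both views agree it is over the peg. I lower it.

carry_out(
  commands=[
    [3.5, [-0.2, -0.1, 0.7], [0, 0, 0]],
    [3.5, [-0.2, -0.1, 1.4], [0, 0, 0]],
    [3.5, [-0.2, -0.1, 2.2], [0, 0, 0]],
    [3.5, [-0.2, -0.1, 3.2], [0, 0, 0]],
    [3.5, [-0.2, -0.1, 4.2], [0, 0, 0]],
    [3.5, [-0.2, -0.1, 5.2], [0, 0, 0]],
    [3.5, [-0.2, -0.1, 5.7], [0, 0, 0]],
    [3.5, [-0.2, -0.1, 5.7], [0, 0, 0]],
  ],
)

```text
time_s: 6.6
tool_pos: [0.6063, 0.0899, 0.0002]
eef_rot: [-0.001, -0.0, 1.0, -0.0]
ft_force: [0.5, 0.7, -3.3]
gripper_width: 0.0393
finger_force: 61.0
```

```bash
python3 -c "
from h import *
goto(.6055,.090,-.006)"
```

```text
pos [6.063e+02 8.990e+01 2.000e-01] shift cm [0.07 0.01 0.62] axes x [-1.    -0.     0.003] z [-0.003 -0.001 -1.   ] w 0.03933043362738983 F [ 0.5  0.7 -3.3] 61.0439445823431 t 6.6
```

carry_out(
  commands=[
    [3.5, [0, 0, 0.2], [0, 0, 0]],
    [3.5, [0, 0, 0.4], [0, 0, 0]],
    [3.5, [0, 0, 0.6], [0, 0, 0]],
    [3.5, [0, 0, 0.6], [0, 0, 0]],
  ],
)

```text
time_s: 7.0
tool_pos: [0.6073, 0.0901, -0.0044]
eef_rot: [-0.0, -0.0, 1.0, 0.0]
ft_force: [-0.6, -0.3, -2.8]
gripper_width: 0.0391
finger_force: 61.1
```

```bash
python3 -c "
from h import *
goto(.6055,.090,-.006)"
```

```text
pos [607.3  90.1  -4.4] shift cm [ 0.18 -0.01  0.16] axes x [-1. -0.  0.] z [-0.  0. -1.] w 0.03910853957598321 F [-0.6 -0.3 -2.8] 61.05786491185427 t 7.0
```

carry_out(
  commands=[
    [3.5, [0.1, 0, 0.15], [0, 0, 0]],
    [3.5, [0.1, 0, 0.3], [0, 0, 0]],
    [3.5, [0.1, 0, 0.3], [0, 0, 0]],
  ],
)

```text
time_s: 7.3
tool_pos: [0.6067, 0.0901, -0.0059]
eef_rot: [-0.0, -0.0, 1.0, 0.0]
ft_force: [-3.1, -0.9, 4.4]
gripper_width: 0.0394
finger_force: 61.8
```

```bash
python3 -c "
from h import *
goto(.6055,.090,-.006)"
```

```text
pos [606.7  90.1  -5.9] shift cm [ 0.12 -0.01  0.01] axes x [-1. -0.  0.] z [-0.     0.001 -1.   ] w 0.03941852259961315 F [-3.1 -0.9  4.4] 61.811917684972286 t 7.3
```

Contact exactly at the predicted height. Release and rise, then head for the pulley.

carry_out(
  commands=[
    [5.5, [0, 0, 0], [0, 0, 0]],
    [5.5, [0, 0, 0], [0, 0, 0]],
    [5.5, [0, 0, 0], [0, 0, 0]],
    [5.5, [0, 0, -3], [0, 0, 0]],
    [5.5, [0, 0, -7], [0, 0, 0]],
    [8, [0, 0, -9], [0, 0, 0]],
    [8.5, [0, -4, -9], [0, 0, 0]],
    [8.5, [0, -8, -9], [0, 0, 0]],
  ],
  grip_force=40,
)

```text
time_s: 8.1
tool_pos: [0.608, 0.0119, 0.0842]
eef_rot: [0.002, -0.003, 1.0, 0.001]
ft_force: [0.5, -1.3, 0.0]
gripper_width: 0.0853
finger_force: 0.0
```

carry_out(
  commands=[
    [8.5, [0, -5, 0], [0, 0, 0]],
    [8.5, [0, -10, 0], [0, 0, 0]],
    [8.5, [0, -10, 0], [0, 0, 0]],
    [8.5, [0, -10, 0], [0, 0, 0]],
  ],
)

```text
time_s: 8.5
tool_pos: [0.6061, -0.093, 0.0828]
eef_rot: [0.0, 0.003, 1.0, -0.0]
ft_force: [-0.1, 0.4, 0.6]
gripper_width: 0.0848
finger_force: 0.0
```

Run:
```python
from h import *
cs=[robot.read_camera(n) for n in("scene","top")]
ms=[mask(c["pixels"]) for c in cs]
x,f,a=fit(cs,ms,((245,221),(322,202)),.031);print(x,f,a)
c=cs[0]
x,e,p=lowfit(c,c["pixels"].min(2)>140,(308,334),.015,.034,[.605,.09],(195,232));print(x,e,p[:,1].tolist())
cv2.imwrite("pics/g8.png",cv2.resize(c["pixels"][110:250,200:360,::-1],None,fx=4,fy=4,interpolation=cv2.INTER_CUBIC))
goto(.600,-.090,-.025)
```

```text
[ 0.52396637 -0.06045804 -0.15705081] [13.1644689  -0.43021643 18.61579613  6.3912871 ] [np.float64(0.6604120540190805), np.float64(0.7630691354551704)]
[0.60451236 0.09015322] 0.29232007000726523 [222.5, 223.5, 224.5, 225.5, 226.5, 226.5, 227.5, 227.5, 227.5, 228.5, 228.5, 228.5, 228.5, 228.5, 228.5, 228.5, 228.5, 227.5, 227.5, 227.5, 226.5, 226.5, 225.5, 224.5, 223.5, 222.5]
pos [606.6 -88.1  82.4] shift cm [ 0.66 -0.2  10.74] axes x [-1.    -0.002  0.   ] z [-0.     0.001 -1.   ] w 0.0854475729935657 F [ 0.9  0.5 -1.5] 0.0 t 8.6
```

View pics/g8.png

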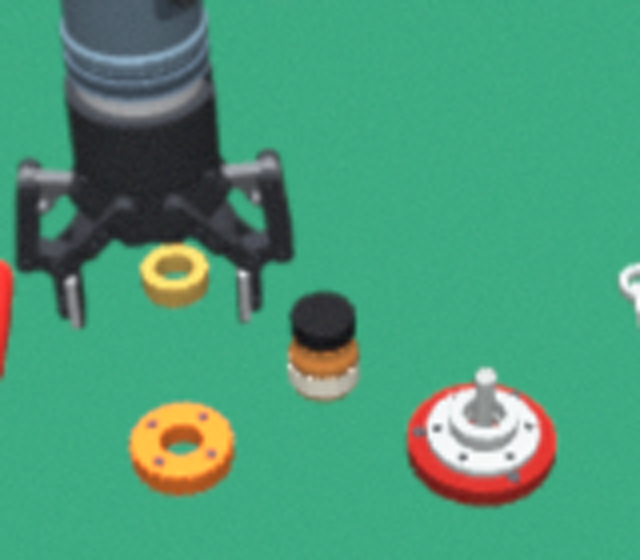

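Flange sits flat on the red base, centred on the peg (crop (485,425)). The pulley is at crop (182,445), undisturbed. I descend on it.

carry_out(
  commands=[
    [8.5, [0.65, -0.2, 4], [0, 0, 0]],
    [8.5, [0.65, -0.2, 8], [0, 0, 0]],
    [8.5, [0.65, -0.2, 10], [0, 0, 0]],
    [8.5, [0.65, -0.2, 10.7], [0, 0, 0]],
    [8.5, [0.65, -0.2, 10.7], [0, 0, 0]],
    [5, [0.65, -0.2, 10.7], [0, 0, 0]],
    [5, [0.65, -0.2, 10.7], [0, 0, 0]],
    [5, [0.65, -0.2, 10.7], [0, 0, 0]],
  ],
)

```text
time_s: 9.4
tool_pos: [0.6023, -0.0919, -0.0221]
eef_rot: [0.002, -0.0, 1.0, 0.0]
ft_force: [0.3, 1.1, 4.2]
gripper_width: 0.0569
finger_force: 43.0
```

```bash
python3 -c "
from h import *
goto(.600,-.090,-.025)"
```

```text
pos [602.3 -91.9 -22.1] shift cm [0.23 0.19 0.29] axes x [-1.    -0.    -0.004] z [ 0.004  0.    -1.   ] w 0.056911010353945024 F [0.3 1.1 4.2] 42.99399888608605 t 9.4
```

carry_out(
  commands=[
    [5, [0, 0, -2], [0, 0, 0]],
    [5, [0, 0, -5], [0, 0, 0]],
    [5, [0, 0, -8], [0, 0, 0]],
    [5, [0, 0, -11], [0, 0, 0]],
    [5, [-0.2, 4, -11.5], [0, 0, 0]],
    [5, [-0.4, 8, -11.5], [0, 0, 0]],
    [5, [-0.5, 12, -11.5], [0, 0, 0]],
    [5, [-0.5, 15, -11.5], [0, 0, 0]],
  ],
  grip_force=60,
)

```text
time_s: 10.2
tool_pos: [0.6052, 0.0619, 0.0916]
eef_rot: [0.001, -0.001, 1.0, 0.001]
ft_force: [0.2, 0.9, -0.6]
gripper_width: 0.056
finger_force: 63.6
```

carry_out(
  commands=[
    [5, [0, 1.5, 0], [0, 0, 0]],
    [5, [0, 3.1, 0], [0, 0, 0]],
    [5, [0, 3.1, 0], [0, 0, 0]],
    [5, [0, 3.1, 0], [0, 0, 0]],
    [5, [0, 3.1, 0], [0, 0, 0]],
  ],
)

```text
time_s: 10.7
tool_pos: [0.6051, 0.086, 0.0907]
eef_rot: [0.0, 0.002, 1.0, -0.001]
ft_force: [-0.4, -0.9, -1.0]
gripper_width: 0.056
finger_force: 63.6
```

```bash
cat >> h.py <<'E'
def orange(c):
    f=c["pixels"].astype(int);return (f[:,:,0]-f[:,:,2]>70)&(f[:,:,1]>55)&(f[:,:,0]>110)
E
python3 - <<'E'
from h import *
goto(.6055,.090,.08)
c=robot.read_camera("scene");o=robot.get_obs()
m=orange(c)
for z in(.10,.105,.11,.115):
    x,e,p=lowfit(c,m,(308,334),z,.031,[.605,.09],(150,215));print(z,np.round(x*1000,1),e.round(2))
print(p[:,1].tolist())
cv2.imwrite("pics/g9.png",cv2.resize(c["pixels"][120:250,262:382,::-1],None,fx=4,fy=4,interpolation=cv2.INTER_CUBIC))
E
```

```text
pos [605.1  86.   90.7] shift cm [-0.04  0.4   1.07] axes x [-1.     0.003 -0.   ] z [ 0.    -0.002 -1.   ] w 0.056024570883780246 F [-0.4 -0.9 -1. ] 63.64450667984784 t 10.7
0.1 [624.7  70.5] 5.27
0.105 [633.5  49.1] 4.16
0.11 [ 612.2 -666.6] 4.2
0.115 [638.7  80.5] 5.38
[211.5, 210.5, 209.5, 208.5, 208.5, 208.5, 207.5, 207.5, 207.5, 206.5, 206.5, 196.5, 196.5, 196.5, 196.5, 196.5, 206.5, 207.5, 207.5, 207.5, 195.5, 194.5, 209.5, 210.5, 211.5, 212.5]
```

View pics/g9.png

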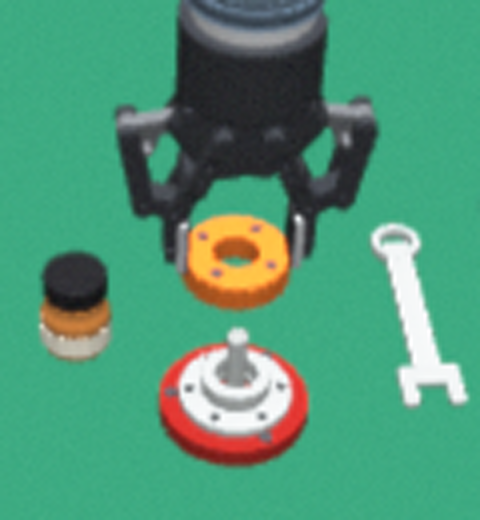

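Pulley is held level at crop (237,260), over the peg at (237,340). I refit its position excluding the red base.

Run:
```python
from h import *
goto(.6055,.090,.015)
c=robot.read_camera("scene")
m=orange(c)
for z in(.107,.112):
    x,e,p=lowfit(c,m,(311,332),z,.031,[.605,.09],(150,200));print(z,np.round(x*1000,1),e.round(2))
print(p[:,1].tolist());goto(.6055,.090,.015)
```

```text
pos [605.1  86.2  90.7] shift cm [-0.04  0.39  7.57] axes x [-1.     0.003 -0.   ] z [ 0.    -0.001 -1.   ] w 0.0556831185636992 F [ 0.5  0.  -0.6] 63.644582983106375 t 10.75
0.107 [594.8  87.7] 0.2
0.112 [599.8  86.9] 0.2
[193.5, 194.5, 194.5, 195.5, 195.5, 196.5, 196.5, 196.5, 196.5, 196.5, 196.5, 196.5, 196.5, 196.5, 196.5, 195.5, 195.5, 195.5, 194.5, 194.5, 193.5]
pos [605.1  86.6  90.7] shift cm [-0.04  0.35  7.57] axes x [-1.     0.003 -0.   ] z [ 0.    -0.001 -1.   ] w 0.05551758692540895 F [-0.1  0.1 -2.4] 63.64438542164862 t 10.8
```

carry_out(
  commands=[
    [5, [-0.4, 0.35, 1], [0, 0, 0]],
    [5, [-0.4, 0.35, 2], [0, 0, 0]],
    [5, [-0.4, 0.35, 3], [0, 0, 0]],
    [5, [-0.4, 0.35, 4], [0, 0, 0]],
    [5, [-0.4, 0.35, 5], [0, 0, 0]],
    [5, [-0.4, 0.35, 6], [0, 0, 0]],
    [5, [-0.4, 0.35, 6.8], [0, 0, 0]],
    [5, [-0.4, 0.35, 6.8], [0, 0, 0]],
  ],
)

```text
time_s: 11.6
tool_pos: [0.6075, 0.0924, 0.0209]
eef_rot: [-0.002, -0.0, 1.0, -0.0]
ft_force: [0.0, 0.5, -1.1]
gripper_width: 0.0557
finger_force: 63.6
```

carry_out(
  commands=[
    [5, [0, 0, 0.2], [0, 0, 0]],
    [5, [0, 0, 0.4], [0, 0, 0]],
    [5, [0, 0, 0.6], [0, 0, 0]],
    [5, [0, 0, 0.6], [0, 0, 0]],
  ],
)

```text
time_s: 12.0
tool_pos: [0.6089, 0.0926, 0.0167]
eef_rot: [-0.0, -0.0, 1.0, 0.0]
ft_force: [-0.2, -0.0, -0.4]
gripper_width: 0.056
finger_force: 63.6
```

```bash
python3 -c "
from h import *
goto(.6055,.090,.015)"
```

```text
pos [608.9  92.6  16.7] shift cm [ 0.34 -0.26  0.17] axes x [-1. -0.  0.] z [-0.  0. -1.] w 0.05601046664361871 F [-0.2 -0.  -0.4] 63.64103240892291 t 12.0
```

carry_out(
  commands=[
    [5, [0, -0.2, 0.1], [0, 0, 0]],
    [5, [0, -0.2, 0.2], [0, 0, 0]],
    [5, [0, -0.2, 0.3], [0, 0, 0]],
    [5, [0, -0.2, 0.3], [0, 0, 0]],
  ],
)

```text
time_s: 12.4
tool_pos: [0.6091, 0.0901, 0.0151]
eef_rot: [-0.0, 0.0, 1.0, 0.0]
ft_force: [-3.9, -0.6, 7.3]
gripper_width: 0.0561
finger_force: 64.4
```

Seated at 15 mm, as predicted. Release and go to the sleeve.

carry_out(
  commands=[
    [7, [0, 0, 0], [0, 0, 0]],
    [7, [0, 0, 0], [0, 0, 0]],
    [7, [0, 0, 0], [0, 0, 0]],
    [7, [0, 0, -4], [0, 0, 0]],
    [7, [0, 0, -8], [0, 0, 0]],
    [8.5, [3, -4, -8], [0, 0, 0]],
    [8.5, [6, -7.5, -8], [0, 0, 0]],
    [8.5, [9, -11, -8], [0, 0, 0]],
  ],
  grip_force=40,
)

```text
time_s: 13.2
tool_pos: [0.5184, -0.0206, 0.094]
eef_rot: [0.001, -0.0, 1.0, -0.0]
ft_force: [-0.6, -1.1, 0.0]
gripper_width: 0.0846
finger_force: 0.0
```

carry_out(
  commands=[
    [8.5, [3.5, -4, 0], [0, 0, 0]],
    [8.5, [7.5, -7.5, 0], [0, 0, 0]],
    [8.5, [7.5, -7.5, 0], [0, 0, 0]],
    [8.5, [7.5, -7.5, 0], [0, 0, 0]],
    [8.5, [7.5, -7.5, 0], [0, 0, 0]],
  ],
)

```text
time_s: 13.7
tool_pos: [0.4455, -0.0935, 0.0941]
eef_rot: [0.001, -0.001, 1.0, 0.0]
ft_force: [0.6, 0.4, 0.0]
gripper_width: 0.085
finger_force: 0.0
```

Run:
```python
from h import *
c=robot.read_camera("scene")
x,e,p=lowfit(c,orange(c),(311,332),.037,.031,[.605,.09],(180,224));print(np.round(x*1000,1),e.round(2),p[:,1].tolist())
goto(.4443,-.0945,-.021)
```

```text
[605.2  90.4] 0.31 [217.5, 218.5, 218.5, 219.5, 220.5, 220.5, 220.5, 221.5, 221.5, 221.5, 221.5, 221.5, 221.5, 221.5, 220.5, 220.5, 220.5, 219.5, 219.5, 218.5, 217.5]
pos [445.8 -93.1  94.1] shift cm [ 0.17 -0.14 11.51] axes x [-1.    -0.003 -0.002] z [ 0.002  0.    -1.   ] w 0.0847868336548204 F [ 0.5 -0.  -0.7] 0.0 t 13.75
```

Pulley fitted at (605,90) at 37 mm. Grasp the sleeve.

carry_out(
  commands=[
    [8.5, [0.15, -0.15, 4], [0, 0, 0]],
    [8.5, [0.15, -0.15, 8], [0, 0, 0]],
    [8.5, [0.15, -0.15, 10.2], [0, 0, 0]],
    [8.5, [0.15, -0.15, 11.2], [0, 0, 0]],
    [3.5, [0.15, -0.15, 11.2], [0, 0, 0]],
    [3.5, [0.15, -0.15, 11.2], [0, 0, 0]],
    [3.5, [0.15, -0.15, 11.2], [0, 0, 0]],
    [3.5, [0.15, -0.15, 11.2], [0, 0, 0]],
  ],
)

```text
time_s: 14.55
tool_pos: [0.4444, -0.0958, -0.0165]
eef_rot: [0.002, -0.0, 1.0, 0.0]
ft_force: [-0.2, 0.6, 4.3]
gripper_width: 0.0403
finger_force: 39.6
```

```bash
python3 -c "
from h import *
goto(.6055,.090,.1)"
```

```text
pos [444.4 -95.8 -16.5] shift cm [-16.15  18.59 -11.58] axes x [-1.    -0.    -0.003] z [ 0.003  0.001 -1.   ] w 0.0402705147598402 F [-0.2  0.6  4.3] 39.59871735423803 t 14.55
```

carry_out(
  commands=[
    [3.5, [0, 0, -3], [0, 0, 0]],
    [3.5, [0, 0, -7], [0, 0, 0]],
    [3.5, [0, 0, -11], [0, 0, 0]],
    [3.5, [-3, 3.5, -11.5], [0, 0, 0]],
    [3.5, [-6, 7, -11.5], [0, 0, 0]],
    [3.5, [-9, 10.5, -11.5], [0, 0, 0]],
    [3.5, [-12, 14, -11.5], [0, 0, 0]],
    [3.5, [-14, 16.2, -11.5], [0, 0, 0]],
  ],
  grip_force=60,
)

```text
time_s: 15.35
tool_pos: [0.5849, 0.0708, 0.0982]
eef_rot: [0.002, -0.002, 1.0, 0.001]
ft_force: [1.4, -0.2, -1.3]
gripper_width: 0.0388
finger_force: 60.4
```

carry_out(
  commands=[
    [3.5, [-1, 1.2, 0], [0, 0, 0]],
    [3.5, [-2.1, 2.4, 0], [0, 0, 0]],
    [3.5, [-2.1, 2.4, 0], [0, 0, 0]],
    [3.5, [-2.1, 2.4, 0], [0, 0, 0]],
    [3.5, [-2.1, 2.4, 0], [0, 0, 0]],
  ],
)

```text
time_s: 15.85
tool_pos: [0.6023, 0.0878, 0.0967]
eef_rot: [-0.001, 0.001, 1.0, -0.0]
ft_force: [0.2, -0.2, -0.7]
gripper_width: 0.0386
finger_force: 60.4
```

Run:
```python
from h import *
goto(.6055,.090,.0385)
c=robot.read_camera("scene");o=robot.get_obs();zb=o["tool_pos"][2]+.0165
m=orange(c)
x,e,p=lowfit(c,m,(315,329),zb,.022,[.605,.09],(140,197));print(zb,np.round(x*1000,1),e.round(2),p[:,1].tolist())
cv2.imwrite("pics/g10.png",cv2.resize(c["pixels"][120:250,262:382,::-1],None,fx=4,fy=4,interpolation=cv2.INTER_CUBIC))
```

```text
pos [602.3  87.8  96.7] shift cm [-0.32  0.23  5.82] axes x [-1.     0.002  0.001] z [-0.001 -0.001 -1.   ] w 0.0386412408852751 F [ 0.2 -0.2 -0.7] 60.419320072978735 t 15.85
0.11319038868239271 [599.5  87. ] 0.38 [191.5, 191.5, 192.5, 193.5, 193.5, 193.5, 193.5, 193.5, 193.5, 193.5, 192.5, 192.5, 191.5, 190.5]
```

carry_out(
  commands=[
    [3.5, [-0.5, 0.3, 0.8], [0, 0, 0]],
    [3.5, [-0.5, 0.3, 1.6], [0, 0, 0]],
    [3.5, [-0.5, 0.3, 2.4], [0, 0, 0]],
    [3.5, [-0.5, 0.3, 3.2], [0, 0, 0]],
    [3.5, [-0.5, 0.3, 4.0], [0, 0, 0]],
    [3.5, [-0.5, 0.3, 4.7], [0, 0, 0]],
    [3.5, [-0.5, 0.3, 5.2], [0, 0, 0]],
    [3.5, [-0.5, 0.3, 5.2], [0, 0, 0]],
  ],
)

```text
time_s: 16.7
tool_pos: [0.6075, 0.0929, 0.0436]
eef_rot: [-0.001, -0.0, 1.0, -0.0]
ft_force: [-0.2, 0.4, -1.0]
gripper_width: 0.0388
finger_force: 60.4
```

carry_out(
  commands=[
    [3.5, [0, 0, 0.2], [0, 0, 0]],
    [3.5, [0, 0, 0.4], [0, 0, 0]],
    [3.5, [0, 0, 0.4], [0, 0, 0]],
  ],
)

```text
time_s: 17.0
tool_pos: [0.6084, 0.0931, 0.0407]
eef_rot: [0.0, -0.0, 1.0, 0.0]
ft_force: [-0.2, -0.3, -1.3]
gripper_width: 0.0387
finger_force: 60.4
```

```bash
python3 -c "
from h import *
goto(.6055,.090,.0385)"
```

```text
pos [608.4  93.1  40.7] shift cm [ 0.29 -0.31  0.22] axes x [-1. -0. -0.] z [ 0.  0. -1.] w 0.03870383458084829 F [-0.2 -0.3 -1.3] 60.41866231709719 t 17.0
```

carry_out(
  commands=[
    [3.5, [0, -0.2, 0.1], [0, 0, 0]],
    [3.5, [0, -0.2, 0.2], [0, 0, 0]],
    [3.5, [0, -0.2, 0.3], [0, 0, 0]],
    [3.5, [0, -0.2, 0.3], [0, 0, 0]],
  ],
)

```text
time_s: 17.4
tool_pos: [0.6087, 0.0906, 0.0389]
eef_rot: [0.0, 0.0, 1.0, 0.0]
ft_force: [-1.8, -0.9, 4.9]
gripper_width: 0.0389
finger_force: 61.7
```

Seated. Release and go to the white roller.

carry_out(
  commands=[
    [5.5, [0, 0, 0], [0, 0, 0]],
    [5.5, [0, 0, 0], [0, 0, 0]],
    [5.5, [0, 0, 0], [0, 0, 0]],
    [5.5, [0, 0, -3], [0, 0, 0]],
    [5.5, [0, 0, -6], [0, 0, 0]],
    [8.5, [0, 4, -6], [0, 0, 0]],
    [8.5, [-0.4, 8.5, -6], [0, 0, 0]],
    [8.5, [-0.8, 13, -6], [0, 0, 0]],
  ],
  grip_force=40,
)

```text
time_s: 18.2
tool_pos: [0.6169, 0.222, 0.0982]
eef_rot: [0.001, 0.001, 1.0, 0.0]
ft_force: [1.1, -0.1, 0.3]
gripper_width: 0.0849
finger_force: 0.0
```

carry_out(
  commands=[
    [8.5, [0, 4.5, 0], [0, 0, 0]],
    [8.5, [0, 9.4, 0], [0, 0, 0]],
    [8.5, [0, 9.4, 0], [0, 0, 0]],
    [8.5, [0, 9.4, 0], [0, 0, 0]],
    [8.5, [0, 9.4, 0], [0, 0, 0]],
  ],
)

```text
time_s: 18.7
tool_pos: [0.6166, 0.3133, 0.0973]
eef_rot: [-0.0, 0.001, 1.0, -0.001]
ft_force: [-0.8, -1.2, -0.0]
gripper_width: 0.0849
finger_force: 0.0
```

Run:
```python
from h import *
c=robot.read_camera("scene")
x,e,p=lowfit(c,orange(c),(315,329),.055,.022,[.605,.09],(180,211));print(np.round(x*1000,1),e.round(2),p[:,1].tolist())
cv2.imwrite("pics/g11.png",cv2.resize(c["pixels"][120:250,262:462,::-1],None,fx=4,fy=4,interpolation=cv2.INTER_CUBIC))
goto(.6167,.3144,-.022)
```

```text
[599.   91.8] 0.53 [210.5, 210.5, 210.5, 210.5, 210.5, 210.5, 210.5, 210.5, 210.5, 210.5, 210.5, 210.5, 210.5, 210.5]
pos [617.  312.4  97.4] shift cm [ 0.03  0.22 11.94] axes x [-1.     0.003 -0.   ] z [ 0.    -0.002 -1.   ] w 0.08505079394725686 F [-0.1  0.  -0.4] 0.0 t 18.75
```

View pics/g11.png

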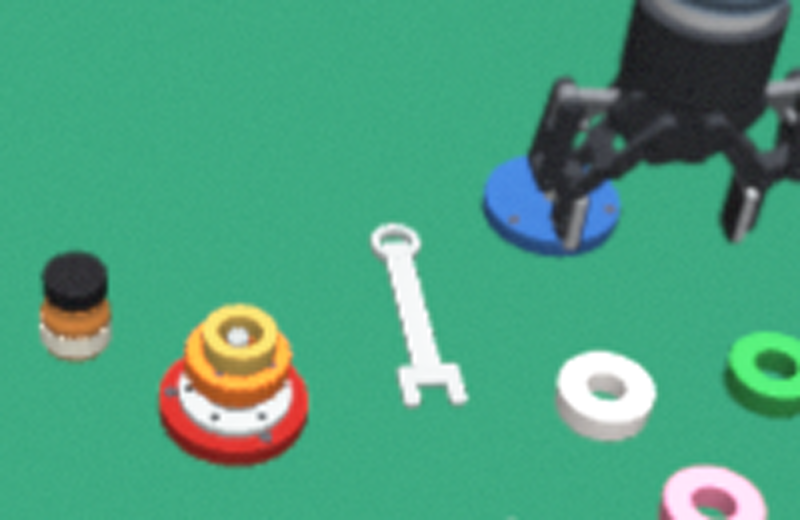

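Red stack stands complete: flange, pulley and sleeve with the peg tip in the hole at crop (238,337). The white roller is at (607,393), clear of green and pink. Grasp it.

carry_out(
  commands=[
    [8.5, [0, 0.15, 4], [0, 0, 0]],
    [8.5, [0, 0.15, 8], [0, 0, 0]],
    [8.5, [0, 0.15, 10.7], [0, 0, 0]],
    [8.5, [0, 0.15, 11.6], [0, 0, 0]],
    [5, [0, 0.15, 11.6], [0, 0, 0]],
    [5, [0, 0.15, 11.6], [0, 0, 0]],
    [5, [0, 0.15, 11.6], [0, 0, 0]],
    [5, [0, 0.15, 11.6], [0, 0, 0]],
  ],
)

```text
time_s: 19.55
tool_pos: [0.6189, 0.3167, -0.0153]
eef_rot: [0.002, 0.0, 1.0, 0.001]
ft_force: [-0.4, -1.2, 5.0]
gripper_width: 0.0517
finger_force: 41.4
```

```bash
python3 -c "
from h import *
goto(.4385,.3225,.1)"
```

```text
pos [618.9 316.7 -15.3] shift cm [ 17.99   0.59 -11.62] axes x [-1.     0.    -0.005] z [ 0.005  0.002 -1.   ] w 0.05169269309431867 F [-0.4 -1.2  5. ] 41.35946463793516 t 19.55
```

carry_out(
  commands=[
    [5, [0, 0, -3], [0, 0, 0]],
    [5, [0, 0, -7], [0, 0, 0]],
    [5, [0, 0, -11], [0, 0, 0]],
    [5, [4, 0.1, -11.5], [0, 0, 0]],
    [5, [8.5, 0.3, -11.5], [0, 0, 0]],
    [5, [13, 0.5, -11.5], [0, 0, 0]],
    [5, [16, 0.6, -11.5], [0, 0, 0]],
    [5, [17.8, 0.6, -11.5], [0, 0, 0]],
  ],
  grip_force=60,
)

```text
time_s: 20.35
tool_pos: [0.4348, 0.3237, 0.0971]
eef_rot: [-0.001, -0.002, 1.0, 0.001]
ft_force: [0.8, -0.6, -0.3]
gripper_width: 0.0507
finger_force: 51.3
```

carry_out(
  commands=[
    [5, [0.1, 0, 0], [0, 0, 0]],
    [5, [0.1, 0, 0], [0, 0, 0]],
    [5, [0.1, 0, 0], [0, 0, 0]],
    [5, [0.1, 0, 0], [0, 0, 0]],
  ],
)

```text
time_s: 20.75
tool_pos: [0.4392, 0.3223, 0.097]
eef_rot: [0.001, 0.001, 1.0, 0.0]
ft_force: [0.8, -0.6, -0.2]
gripper_width: 0.051
finger_force: 51.3
```

```bash
cat >> h.py <<'E'
def show(c,p,r,zb):
    print("pred low row",proj(c,circ(*p,zb,r))[:,1].max().round(1))
E
python3 - <<'E'
from h import *
goto(.4385,.3225,0)
c=robot.read_camera("scene");zb=robot.get_obs()["tool_pos"][2]+.0155
f=c["pixels"].astype(int);m=(f.min(2)>105)&(f.max(2)-f.min(2)<40)
u0=proj(c,[.4385,.3225,zb])[0];print(u0)
x,e,p=lowfit(c,m,(int(u0[0])-8,int(u0[0])+9),zb,.028,[.4385,.3225],(110,154));print(zb,np.round(x*1000,1),e.round(2),p.tolist());show(c,(.4385,.3225),.028,zb)
cv2.imwrite("pics/g12.png",cv2.resize(c["pixels"][90:210,340:460,::-1],None,fx=4,fy=4,interpolation=cv2.INTER_CUBIC))
E
```

```text
pos [439.2 322.3  97. ] shift cm [0.08 0.02 9.7 ] axes x [-1.     0.002 -0.002] z [ 0.002  0.    -1.   ] w 0.05099649870554427 F [ 0.8 -0.6 -0.2] 51.252005361020565 t 20.75
[406.04622525 139.08127883]
0.11232396647619926 [438.2 320. ] 1.68 [[398.0, 143.5], [399.0, 143.5], [400.0, 144.5], [401.0, 144.5], [402.0, 153.5], [403.0, 153.5], [404.0, 153.5], [405.0, 145.5], [406.0, 145.5], [407.0, 145.5], [408.0, 145.5], [409.0, 145.5], [410.0, 145.5], [411.0, 145.5], [412.0, 145.5], [413.0, 144.5], [414.0, 144.5]]
pred low row 146.0
```

Roller is centred over the peg (lower edge row 145.5, predicted 146). Lower it.

carry_out(
  commands=[
    [4, [0, 0, 1.2], [0, 0, 0]],
    [4, [0, 0, 2.4], [0, 0, 0]],
    [4, [0, 0, 3.4], [0, 0, 0]],
    [4, [0, 0, 4.6], [0, 0, 0]],
    [4, [0, 0, 6], [0, 0, 0]],
    [4, [0, 0, 7.4], [0, 0, 0]],
    [4, [0, 0, 8.8], [0, 0, 0]],
    [4, [0, 0, 9.0], [0, 0, 0]],
  ],
)

```text
time_s: 21.6
tool_pos: [0.4357, 0.3212, 0.0042]
eef_rot: [-0.002, -0.0, 1.0, -0.002]
ft_force: [-1.0, 0.1, -0.4]
gripper_width: 0.0499
finger_force: 62.3
```

carry_out(
  commands=[
    [4, [0, 0, 0], [0, 0, 0]],
    [4, [0, 0, 0.2], [0, 0, 0]],
    [4, [0, 0, 0.4], [0, 0, 0]],
    [4, [0, 0, 0.4], [0, 0, 0]],
  ],
)

```text
time_s: 22.0
tool_pos: [0.4376, 0.3228, 0.003]
eef_rot: [0.0, -0.0, 1.0, 0.0]
ft_force: [-0.4, -0.0, -0.6]
gripper_width: 0.0502
finger_force: 62.3
```

carry_out(
  commands=[
    [4, [0, 0, 0.15], [0, 0, 0]],
    [4, [0, 0, 0.3], [0, 0, 0]],
    [4, [0, 0, 0.4], [0, 0, 0]],
    [4, [0, 0, 0.4], [0, 0, 0]],
  ],
)

```text
time_s: 22.4
tool_pos: [0.4376, 0.3228, -0.0001]
eef_rot: [-0.0, -0.0, 1.0, 0.0]
ft_force: [-2.7, -1.0, 8.0]
gripper_width: 0.0503
finger_force: 65.3
```

Seated. Release, rise and travel to the black collar.

carry_out(
  commands=[
    [6.5, [0, 0, 0], [0, 0, 0]],
    [6.5, [0, 0, 0], [0, 0, 0]],
    [6.5, [0, 0, 0], [0, 0, 0]],
    [6.5, [0, 0, -5], [0, 0, 0]],
    [6.5, [0, 0, -10], [0, 0, 0]],
    [8.5, [-1, -4.5, -10], [0, 0, 0]],
    [8.5, [-2.2, -9.2, -10], [0, 0, 0]],
    [8.5, [-3.4, -14, -10], [0, 0, 0]],
  ],
  grip_force=40,
)

```text
time_s: 23.2
tool_pos: [0.4719, 0.1819, 0.0993]
eef_rot: [0.001, -0.001, 1.0, 0.001]
ft_force: [0.1, 0.3, 0.6]
gripper_width: 0.0848
finger_force: 0.0
```

carry_out(
  commands=[
    [8.5, [-12.6, -51.2, 0], [0, 0, 0]],
    [8.5, [-12.6, -51.2, 0], [0, 0, 0]],
    [8.5, [-12.6, -51.2, 0], [0, 0, 0]],
    [8.5, [-12.6, -51.2, 0], [0, 0, 0]],
    [8.5, [-12.6, -51.2, 0], [0, 0, 0]],
    [8.5, [-12.6, -51.2, 0], [0, 0, 0]],
    [8.5, [-12.6, -51.2, 0], [0, 0, 0]],
    [8.5, [-12.6, -51.2, 0], [0, 0, 0]],
  ],
)

```text
time_s: 24.0
tool_pos: [0.5672, -0.2075, 0.0984]
eef_rot: [-0.0, -0.0, 1.0, 0.0]
ft_force: [0.9, 0.3, 0.2]
gripper_width: 0.0849
finger_force: 0.0
```

Run:
```python
from h import *
cs=[robot.read_camera(n) for n in("scene","top")]
f=[c["pixels"].astype(float)+1 for c in cs]
ms=[(g.min(2)>140)&(g.max(2)-g.min(2)<40) for g in f]
ob=[blob(m,proj(c,[.4385,.3225,.035])[0]) for m,c in zip(ms,cs)]
for c,o in zip(cs,ob):
    print(o[0].round(2),[hullc(proj(c,np.vstack([circ(.4385,.3225,z,.028) for z in(.015,.035)])))[0].round(2)])
goto(.5974,-.3296,-.017)
```

```text
[400.43 164.17] [array([400.32, 165.5 ])]
[180.64 253.33] [array([181.5, 252.6])]
pos [ 566.3 -217.5   99.6] shift cm [ -3.23 -11.07  11.76] axes x [-1.     0.013 -0.002] z [ 0.002 -0.008 -1.   ] w 0.08462863754869128 F [-0.7  0.3  0.5] 0.0 t 24.1
```

carry_out(
  commands=[
    [8.5, [-3.1, -11.1, 0], [0, 0, 0]],
    [8.5, [-3.1, -11.1, 0], [0, 0, 0]],
    [8.5, [-3.1, -11.1, 0], [0, 0, 0]],
    [8.5, [-3.1, -11.1, 0], [0, 0, 0]],
    [8.5, [-3.1, -11.1, 0], [0, 0, 0]],
  ],
)

```text
time_s: 24.6
tool_pos: [0.5977, -0.3155, 0.0979]
eef_rot: [-0.001, -0.0, 1.0, 0.001]
ft_force: [0.4, -0.2, -1.1]
gripper_width: 0.0854
finger_force: 0.0
```

```bash
python3 -c "
from h import *
goto(.5974,-.3296,-.017)"
```

```text
pos [ 597.7 -315.5   97.9] shift cm [ 0.02 -1.43 11.49] axes x [-1.    -0.     0.001] z [-0.001  0.002 -1.   ] w 0.08535161676590343 F [ 0.4 -0.2 -1.1] 0.0 t 24.6
```

carry_out(
  commands=[
    [8.5, [0, -1.4, 4], [0, 0, 0]],
    [8.5, [0, -1.4, 8], [0, 0, 0]],
    [8.5, [0, -1.4, 10.8], [0, 0, 0]],
    [8.5, [0, -1.4, 11.8], [0, 0, 0]],
    [8.5, [0, -1.4, 11.8], [0, 0, 0]],
    [3.5, [0, -1.4, 11.8], [0, 0, 0]],
    [3.5, [0, -1.4, 11.8], [0, 0, 0]],
    [3.5, [0, -1.4, 11.8], [0, 0, 0]],
  ],
)

```text
time_s: 25.4
tool_pos: [0.5998, -0.331, -0.0169]
eef_rot: [0.002, -0.0, 1.0, -0.0]
ft_force: [-2.1, 7.2, 15.4]
gripper_width: 0.0436
finger_force: 9.7
```

carry_out(
  commands=[
    [3.5, [0, 0, 0], [0, 0, 0]],
    [3.5, [0, 0, 0], [0, 0, 0]],
  ],
)

```text
time_s: 25.6
tool_pos: [0.6007, -0.333, -0.0153]
eef_rot: [0.003, 0.0, 1.0, -0.001]
ft_force: [-1.1, 0.2, 8.4]
gripper_width: 0.035
finger_force: 3.9
```

```bash
python3 -c "
from h import *
goto(.4385,.3225,.1)"
```

```text
pos [ 600.7 -333.   -15.3] shift cm [ 16.17  65.51 -11.8 ] axes x [-1.     0.    -0.006] z [ 0.006 -0.003 -1.   ] w 0.03495467834961906 F [-1.1  0.2  8.4] 3.8558453472214183 t 25.6
```

The collar slipped out of the grip. Open, rise and measure again.

carry_out(
  commands=[
    [8.5, [0, 0, 0], [0, 0, 0]],
    [8.5, [0, 0, -0.5], [0, 0, 0]],
    [8.5, [0, 0, -2], [0, 0, 0]],
    [8.5, [0, 0, -7], [0, 0, 0]],
    [8.5, [5, 0, -11], [0, 0, 0]],
    [8.5, [10, 0, -11], [0, 0, 0]],
    [8.5, [10, 0, -11], [0, 0, 0]],
  ],
)

```text
time_s: 26.3
tool_pos: [0.4914, -0.3332, 0.0926]
eef_rot: [-0.001, 0.003, 1.0, 0.0]
ft_force: [-0.9, -0.9, -1.0]
gripper_width: 0.0851
finger_force: 0.0
```

Run:
```python
from h import *
cs=[robot.read_camera(n) for n in("scene","top")]
ms=[mask(c["pixels"]) for c in cs]
x,f,a=fit(cs,ms,((146,226),(401,204)),.023);print(np.round(x*1000,1),f.round(2),np.round(a,2))
ob=[np.array([blob(m,s)[0] for m,s in zip(ms,((146,226),(401,204)))])];print(ob)
cv2.imwrite("pics/g13.png",cv2.resize(cs[0]["pixels"][150:270,80:220,::-1],None,fx=4,fy=4,interpolation=cv2.INTER_CUBIC))
goto(.5974,-.3296,-.017)
```

```text
[ 597.6 -331.3   15.8] [0.02 0.01 0.02 0.  ] [0.94 0.97]
[array([[144.52545003, 226.04748603],
       [401.03694158, 203.69158076]])]
pos [ 495.2 -332.    91.8] shift cm [-10.22   0.28  10.89] axes x [-1.     0.005 -0.   ] z [ 0.     0.001 -1.   ] w 0.08528848045747212 F [0.8 0.3 0.2] 0.0 t 26.4
```

View pics/g13.png

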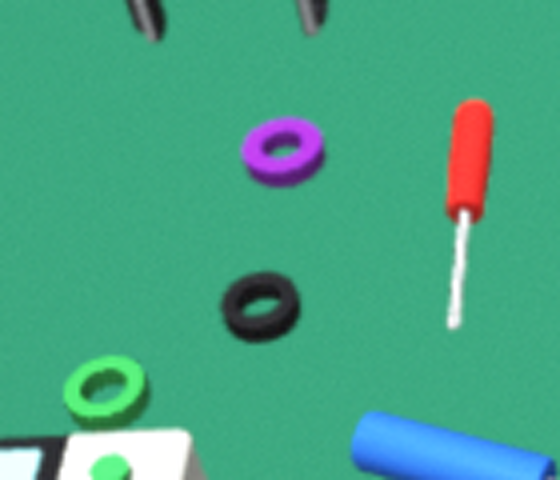

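The collar lies flat and unmoved at crop (261,306), i.e. (0.598,−0.331); the violet ring at (283,150) is untouched. The pads were too high, so I go deeper, checking the force before closing.

carry_out(
  commands=[
    [8.5, [-5, 0.1, 0], [0, 0, 0]],
    [8.5, [-10.3, 0.1, 0], [0, 0, 0]],
    [8.5, [-10.3, 0.1, 3], [0, 0, 0]],
    [8.5, [-10.3, 0.1, 7], [0, 0, 0]],
    [8.5, [-10.3, 0.1, 10], [0, 0, 0]],
    [7, [-10.3, 0.1, 10.9], [0, 0, 0]],
    [7, [-10.3, 0.1, 11.6], [0, 0, 0]],
    [7, [-10.3, 0.1, 11.6], [0, 0, 0]],
  ],
)

```text
time_s: 27.2
tool_pos: [0.6021, -0.3298, -0.0253]
eef_rot: [0.0, -0.0, 1.0, -0.0]
ft_force: [0.5, -0.4, 0.2]
gripper_width: 0.0701
finger_force: 0.0
```

```bash
python3 -c "
from h import *
goto(.5976,-.3313,-.025)"
```

```text
pos [ 602.1 -329.8  -25.3] shift cm [ 0.45 -0.15 -0.03] axes x [-1.    -0.001 -0.001] z [ 0.001 -0.    -1.   ] w 0.0700724436061799 F [ 0.5 -0.4  0.2] 0.0 t 27.2
```

carry_out(
  commands=[
    [7, [0.4, -0.1, 0], [0, 0, 0]],
    [5.5, [0.4, -0.1, 0], [0, 0, 0]],
    [3, [0.4, -0.1, 0], [0, 0, 0]],
    [3, [0.4, -0.1, 0], [0, 0, 0]],
    [3, [0.4, -0.1, 0], [0, 0, 0]],
    [3, [0.4, -0.1, 0], [0, 0, 0]],
  ],
)

```text
time_s: 27.8
tool_pos: [0.598, -0.3321, -0.023]
eef_rot: [0.001, 0.0, 1.0, -0.001]
ft_force: [-1.2, 0.2, 6.2]
gripper_width: 0.0435
finger_force: 39.9
```

```bash
python3 -c "
from h import *
goto(.4385,.3225,.1)"
```

```text
pos [ 598.  -332.1  -23. ] shift cm [ 15.93  65.44 -12.42] axes x [-1.     0.    -0.002] z [ 0.002 -0.001 -1.   ] w 0.04348089971731362 F [-1.2  0.2  6.2] 39.901828709989786 t 27.8
```

Gripped. Lift and carry to the blue stand.

carry_out(
  commands=[
    [3, [0, 0, -3], [0, 0, 0]],
    [3, [0, 0, -7], [0, 0, 0]],
    [3, [0, 0, -11], [0, 0, 0]],
    [3, [1, 4, -12.2], [0, 0, 0]],
    [3, [2, 8.5, -12.2], [0, 0, 0]],
    [3, [3, 13, -12.2], [0, 0, 0]],
    [3, [4.2, 17.5, -12.2], [0, 0, 0]],
    [3, [5.2, 22, -12.2], [0, 0, 0]],
  ],
  grip_force=60,
)

```text
time_s: 28.6
tool_pos: [0.5443, -0.1091, 0.0971]
eef_rot: [0.0, 0.0, 1.0, 0.0]
ft_force: [0.9, 0.8, -0.4]
gripper_width: 0.0427
finger_force: 60.9
```

carry_out(
  commands=[
    [3, [1.1, 4.4, 0], [0, 0, 0]],
    [3, [2.2, 8.8, 0], [0, 0, 0]],
    [3, [3.3, 13.2, 0], [0, 0, 0]],
    [3, [4.4, 17.6, 0], [0, 0, 0]],
    [3, [5.5, 22, 0], [0, 0, 0]],
    [3, [6.6, 26.4, 0], [0, 0, 0]],
    [3, [7.7, 30.8, 0], [0, 0, 0]],
    [3, [8.8, 35.2, 0], [0, 0, 0]],
  ],
)

```text
time_s: 29.4
tool_pos: [0.4565, 0.2429, 0.0974]
eef_rot: [0.001, 0.0, 1.0, 0.001]
ft_force: [0.7, 0.6, -0.3]
gripper_width: 0.0426
finger_force: 60.9
```

```bash
python3 -c "
from h import *
goto(.4385,.3225,.1)"
```

```text
pos [456.5 242.9  97.4] shift cm [ 1.8   7.96 -0.25] axes x [-1.     0.    -0.001] z [ 0.001  0.001 -1.   ] w 0.04257052699974491 F [ 0.7  0.6 -0.3] 60.87665827944875 t 29.4
```

carry_out(
  commands=[
    [3, [0.9, 4, 0], [0, 0, 0]],
    [3, [1.8, 7.9, 0], [0, 0, 0]],
    [3, [1.8, 7.9, 0], [0, 0, 0]],
    [3, [1.8, 7.9, 0], [0, 0, 0]],
    [3, [1.8, 7.9, 0], [0, 0, 0]],
    [3, [1.8, 7.9, 0], [0, 0, 0]],
  ],
)

```text
time_s: 30.0
tool_pos: [0.4397, 0.318, 0.0967]
eef_rot: [0.0, 0.002, 1.0, -0.0]
ft_force: [0.0, -0.1, -1.0]
gripper_width: 0.0426
finger_force: 60.9
```

Run:
```python
from h import *
goto(.4385,.3225,.012)
c=robot.read_camera("scene");zb=robot.get_obs()["tool_pos"][2]+.023
f=c["pixels"].astype(int);m=f.max(2)<75
u=proj(c,[.4385,.3225,zb])[0];print(u,zb)
x,e,p=lowfit(c,m,(int(u[0])-5,int(u[0])+7),zb,.023,[.4385,.3225],(110,160));print(np.round(x*1000,1),e.round(2),p.tolist());show(c,(.4385,.3225),.023,zb)
```

```text
pos [439.7 318.   96.7] shift cm [0.12 0.45 8.47] axes x [-1.     0.003 -0.   ] z [ 0.    -0.001 -1.   ] w 0.042609986240677675 F [ 0.  -0.1 -1. ] 60.90692985802889 t 30.0
[406.55878637 136.73317138] 0.11969819904853496
[438.2 316.4] 0.23 [[401.0, 141.5], [402.0, 141.5], [403.0, 142.5], [404.0, 142.5], [405.0, 142.5], [406.0, 142.5], [407.0, 142.5], [408.0, 142.5], [409.0, 141.5], [410.0, 141.5], [411.0, 141.5], [412.0, 140.5]]
pred low row 142.4
```

carry_out(
  commands=[
    [3, [0, 0.3, 1], [0, 0, 0]],
    [3, [0, 0.3, 2], [0, 0, 0]],
    [3, [0, 0.3, 3], [0, 0, 0]],
    [3, [0, 0.3, 4], [0, 0, 0]],
    [3, [0, 0.3, 5], [0, 0, 0]],
    [3, [0, 0.3, 6.2], [0, 0, 0]],
    [3, [0, 0.3, 7.4], [0, 0, 0]],
    [3, [0, 0.3, 7.7], [0, 0, 0]],
  ],
)

```text
time_s: 30.85
tool_pos: [0.4377, 0.3222, 0.0177]
eef_rot: [-0.001, -0.0, 1.0, -0.001]
ft_force: [0.5, 0.4, -0.8]
gripper_width: 0.0429
finger_force: 60.9
```

carry_out(
  commands=[
    [3, [0, 0, 0], [0, 0, 0]],
    [3, [0, 0, 0.2], [0, 0, 0]],
    [3, [0, 0, 0.4], [0, 0, 0]],
    [3, [0, 0, 0.4], [0, 0, 0]],
  ],
)

```text
time_s: 31.25
tool_pos: [0.439, 0.3233, 0.0158]
eef_rot: [0.0, -0.0, 1.0, 0.0]
ft_force: [0.2, -0.1, -1.2]
gripper_width: 0.043
finger_force: 60.9
```

carry_out(
  commands=[
    [3, [0, 0, 0.15], [0, 0, 0]],
    [3, [0, 0, 0.3], [0, 0, 0]],
    [3, [0, 0, 0.4], [0, 0, 0]],
    [3, [0, 0, 0.4], [0, 0, 0]],
  ],
)

```text
time_s: 31.65
tool_pos: [0.4389, 0.3232, 0.0122]
eef_rot: [-0.0, -0.0, 1.0, 0.0]
ft_force: [-1.9, -1.5, 4.3]
gripper_width: 0.0423
finger_force: 61.4
```

Seated at 12.2 mm, as predicted. Release, rise well clear and take the final look.

carry_out(
  commands=[
    [6, [0, 0, 0], [0, 0, 0]],
    [6, [0, 0, 0], [0, 0, 0]],
    [6, [0, 0, 0], [0, 0, 0]],
    [6, [0, 0, -4], [0, 0, 0]],
    [6, [0, 0, -8], [0, 0, 0]],
    [6, [0, 3, -12], [0, 0, 0]],
    [6, [0, 8, -12], [0, 0, 0]],
    [6, [0, 13, -12], [0, 0, 0]],
  ],
)

```text
time_s: 32.45
tool_pos: [0.4407, 0.4549, 0.1344]
eef_rot: [0.002, 0.001, 1.0, 0.002]
ft_force: [-0.2, -0.2, -0.4]
gripper_width: 0.0601
finger_force: 0.0
```

Run:
```python
from h import *
c=robot.read_camera("scene")
cv2.imwrite("pics/end.png",cv2.resize(c["pixels"][110:250,260:460,::-1],None,fx=4,fy=4,interpolation=cv2.INTER_CUBIC))
goto(.4385,.3225,.1)
```

```text
pos [436.1 467.5 133. ] shift cm [ -0.08 -14.54   3.13] axes x [-1.    -0.01  -0.003] z [ 0.002  0.012 -1.   ] w 0.06008502271360171 F [-1.3  8.9 -0.1] 0.0 t 32.5
```

View pics/end.png

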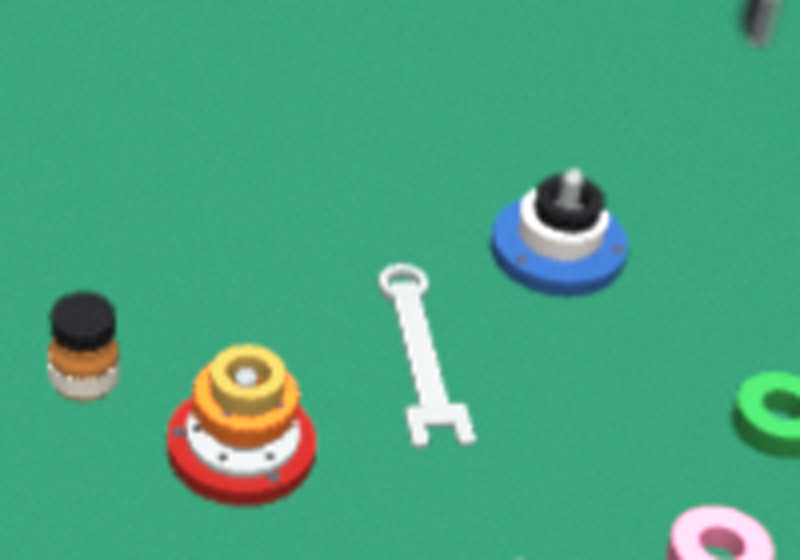

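The red stack is complete at crop (245,420). White roller and black collar sit flat on the blue peg at (568,215), and the jar stands at (84,345). I hand in.

carry_out(
  commands=[
    [6, [0, 0, 0], [0, 0, 0]],
    [6, [0, 0, 0], [0, 0, 0]],
    [6, [0, 0, 0], [0, 0, 0]],
  ],
)

```text
time_s: 32.8
tool_pos: [0.4396, 0.4508, 0.1311]
eef_rot: [-0.0, 0.001, 1.0, -0.001]
ft_force: [-0.8, -0.7, -0.3]
gripper_width: 0.0602
finger_force: 0.0
```

```bash
python3 -c "
from station import robot
print(robot.finish_job())"
```

```text
the job is handed in; nothing more can be done
None
```

I handed the job in at about 33 s (no verdict was shown): the red peg holds flange (hub up), pulley and sleeve, the blue peg holds the white roller with the black collar on top, the jar stands, and the violet ring was not touched.

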